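# Clear and set the dust-port shutter lever

### The arm

A 6-joint arm with a two-finger parallel gripper is mounted at the origin on the work surface. World frame = base frame: x ahead of the robot, y to its left, z up, the work surface at z = 0. Lengths are in m, angles in degrees, forces in N, time in s.
With the tool pointing down it reaches from about 0.4 to 0.825 m from the base axis. Payload 7 kg.
Tool frame: the origin (TCP) lies on the centre line of the jaws, within the pads' length; the fingertips stand 11 mm ahead of it and the grasp point (between the pads) lies 8 mm behind it; z points along the fingers, y is the direction in which the jaws open and shut (so a half turn about z gives the same grasp; the last joint's range is limited). The gripper opens to 88 mm and grips with 3 to 60 N. Pads are 19 mm wide; open, the fingers measure 130 mm over their backs; the gripper's body (78 mm by 193 mm) begins 47 mm behind the grasp point.
Start: joints at [87.668, 20.546, 0.682, 0, -70.136, -16.507], TCP at [0.218, 0.639, 0.238] pointing down, gripper open.
Joint ranges: [-176.03, 176.03], [-82.01, 121.73], [-58.28, 71.71], [-173.87, 95.51], [-174.79, -0.11], [-173.66, 173.66]. Speed limits (degrees/s): [136.94, 136.94, 172.46, 180, 180, 180].

### API

Orientations are given as [roll, pitch, yaw] about the fixed x, y, z axes, in that order (R = Rz(yaw) Ry(pitch) Rx(roll)).
In Python, from plant import ctrl, cams, order gives the robot as it stands.
- The arm moves only by the tool jog_arm, never from a script. Its argument "motion" is a list of rows, each an object with "offset": the shift along the tool's x, y, z in mm, a list of three; "roll": the turn about the tool's z in rad; "hand": the finger opening in mm, from 0 to 87.6. A call has 1 to 20 rows; each row is the pose to reach, as a shift and turn from the pose commanded when the call began, along the tool's axes at that moment; what a row does not reach only later rows make up. A row lasts 1/12 s, in which the tool goes at most 41.7 mm and 7.16 degrees, less where a joint would pass 70% of its speed; a pose out of reach is approached as far as the arm can. A call with a gripper value outside its range is refused whole. The fingers move at their own pace and stop on an object; the grip force is fixed at half the most. Time passes only in rows, so rows that repeat a pose let the fingers close. It gives the time, the measured TCP pose, the force and the opening at its end, in the units of the state.
- ctrl.get_obs(): the state, without advancing time (a new reading comes with each control period).
- cams.snapshot(name): name is "side" or "top"; returns a dict with "img" (384x512x3 uint8, red, green, blue), "K" (3x3 intrinsics, pixels), "cam_to_world" (4x4, takes a point from camera to world coordinates). Camera axes: x right, y down, z forward; pixel columns grow to the right and rows downward; lengths in m; the calibration is good to about 2 mm. A picture is of the moment at which its call begins. There is no depth.
- order.close_job(): hands the job in, once; it reports no verdict.
The state is a dict: "clock": time; "joint_pos": joint angles; "qvel": joint speeds; "tau": joint torques, N m; "tool_pos": TCP position; "orientation": TCP orientation; "force": force on the tool from outside, world axes, zero at the start; "moment": the same for the moment, N m; "opening": finger opening in m.
Only numpy, scipy, OpenCV 4.12 (cv2) and the standard library are available. Lean on these libraries where they do the work, as an engineer would, in place of code of your own. Each camera call takes 0.05 s, during which the arm holds its last target. There are 200 camera calls.

### The job

Set the bench's dust port for grinding. First push the tube offcut straight outward along the bench, away from the port, until it lies well clear of the circle that the end of the lever sweeps; then push the lever's post gently round until the brass mark tab shows in the middle of the lever's window, and leave it there. Only push with the fingers: do not pinch, lift or tip anything, do not let the lever run into the offcut, and leave the mark tab and the other things on the bench where they are.

Things in the scene. Friction and masses are not known exactly. Their poses are not given: they have to be found in the camera images.
- port: Round dust-extraction port let into the bench, fixed. Flange 212 dia, 4 high; on it a throat 160 dia whose rotating shutter ring tops out 20 to 27 above the bench (hub). Painted tick scale on the flange. Origin on the ring's axis at bench level, z up.
- lever: Steel shutter ring with its lever: turns on the port's axis between stops 83 degrees apart, stays where left, about 3 N at the post moves it. Origin on the axis; its x points out along the lever, a flat bar 26 wide, 20 to 27 above the bench, ending 137 from the axis, with a window 16 wide from 80 to 108. It starts near its clockwise stop (seen from above) and is set anticlockwise.
- post (a point): Centre of the top of the lever's upright push post: black plastic, round 18 dia, 125 from the axis, standing from 27 to 65 above the bench.
- window (a point): Middle of the lever's window, on the top of the bar, 94 from the axis.
- mark (a point): Setting mark: a small bare brass tab, 6 wide and 21 long (radially, 83 to 104 from the axis), 5 high, clamped on the flange's scale, anticlockwise of the lever, its top 10 above the bench: the lever's bar passes above it. This point is the middle of its top, 94 from the axis. At the start the offcut may stand just outside it.
- offcut: Loose offcut of rectangular steel tube, dark, about 0.4 kg, 70 (its x) x 60 (its y, along the open bore) x 40 high, walls 4, lying on the bench in the way of the lever's end. Its x axis points about radially away from the port; its near face is about 113 from the axis. Origin at the middle of its underside.
- spray: Bystander, loose: upright spray can, 66 dia x 190 high (mm). Origin at the middle of its underside.
- tin: Bystander, loose: upright plain steel tin, 90 dia x 100 high (mm). Origin at the middle of its underside.
- wrench: Bystander, loose: open wrench, 180 long, lying flat (mm). Origin at the middle of its underside.
- discs: Bystander, loose: flat stack of black grinding discs, 115 dia x 22 high (mm). Origin at the middle of its underside.
- hammer: Bystander, loose: hammer, 280 long, lying (mm). Origin at the middle of its underside.
- brush: Bystander, loose: wire brush, 200 long, lying (mm). Origin at the middle of its underside.
- bar_end: Bystander, loose: short steel bar, 90 x 32 x 25, lying (mm). Origin at the middle of its underside.
Things that resemble listed ones, but are neither listed nor needed, are in the scene too. Of the things shaped like the offcut, the steel one is meant.

How it is judged:
By the outcome, as a careful person would: the job done as asked, in the order asked, and still so for the second after the job is handed in, with the robot touching nothing.
It also fails if it takes over 51 s, if anything falls off the work surface, if the arm or the gripper's body presses on something with over 40 N, if the wrist force passes 120 N, or if a joint passes its speed limit or range.

## Working session

There is one attempt and no reset: what is moved stays moved. The work goes in short steps, Python scripts to look and compute and a tool call to move; the robot and the scene stay as the last step left them, time stands still between calls to the robot, and variables do not carry over. Pictures are saved under pics/ and viewed, about 8 in all and at most 12, crops included, and the job is handed in when it is done.

Besides the shell and the picture viewer there is one more tool, called after "Request:" by a JSON object that holds its "api" and its "payload", one argument or row to a line. jog_arm: Moves the arm, as the interface text tells. Its arguments: {"type":"object","properties":{"motion":{"type":"array"}},"required":["motion"]}

```bash
mkdir -p pics
cat > h.py <<'E'
from plant import ctrl,cams,order
import numpy as np,cv2
def snap(n,f):
    s=cams.snapshot(n); cv2.imwrite(f'pics/{f}.png',s['img'][:,:,::-1]); np.savez(f'pics/{f}.npz',**s); return s
def ray(f,u,v,z):
    s=np.load(f'pics/{f}.npz');T=s['cam_to_world'];d=T[:3,:3]@np.linalg.solve(s['K'],[u,v,1.]);o=T[:3,3]
    return o+d*(z-o[2])/d[2]
def proj(f,p):
    s=np.load(f'pics/{f}.npz');T=s['cam_to_world'];c=T[:3,:3].T@(np.asarray(p,float)-T[:3,3]);q=s['K']@c;return q[:2]/q[2]
def crop(f,x0,y0,x1,y1,k,out):
    im=cv2.imread(f'pics/{f}.png')[y0:y1,x0:x1];cv2.imwrite(f'pics/{out}.png',cv2.resize(im,None,fx=k,fy=k,interpolation=cv2.INTER_CUBIC))
E
python3 - <<'E'
from h import *
a=snap('top','t0');b=snap('side','s0')
im=np.hstack([a['img'],b['img']])[:,:,::-1]
cv2.imwrite('pics/b0.png',cv2.resize(np.vstack([a['img'],b['img']])[:,:,::-1],None,fx=.78,fy=.78))
for s in(a,b):print(s['K'],s['cam_to_world'])
print(ctrl.get_obs())
E
```

```text
[[352.0878605    0.         258.2505495 ]
 [  0.         352.0878605  189.16282348]
 [  0.           0.           1.        ]] [[-0.00372224 -0.99595601  0.08976505  0.45501272]
 [-0.99984427  0.00525519  0.01684704 -0.01892042]
 [-0.01725064 -0.08968836 -0.99582047  1.03359668]
 [ 0.          0.          0.          1.        ]]
[[349.77740488   0.         261.33278208]
 [  0.         349.77740488 196.2642204 ]
 [  0.           0.           1.        ]] [[ 0.97507889 -0.13343187  0.17724867  0.36734958]
 [-0.22111112 -0.51894584  0.82571489 -0.85692698]
 [-0.01819422 -0.84432882 -0.53551641  0.61499392]
 [ 0.          0.          0.          1.        ]]
{'clock': 0.1, 'joint_pos': array([ 8.76690758e+01,  2.05890005e+01,  6.38969805e-01, -1.75808349e-02,
       -7.01349256e+01, -1.65060097e+01]), 'qvel': array([ 0.02002149, -0.057569  ,  0.00602889,  0.00740203,  0.00696953,
        0.00572756]), 'tau': array([-1.51593900e-03, -5.84161305e+01,  2.93755174e+01,  7.01574057e+00,
        1.02307118e-02, -5.73067268e-05]), 'tool_pos': array([0.2178405 , 0.63844358, 0.2366976 ]), 'orientation': array([ 1.79913849e+02, -8.29290569e-03, -1.88429140e+01]), 'force': array([-0.32028271,  0.59303292,  0.00761241]), 'moment': array([-0.00194625,  0.04444251, -0.01237892]), 'opening': 0.0878039742733198}
```

View pics/t0.png

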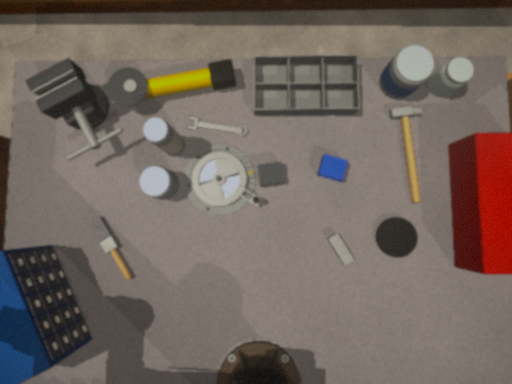

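View pics/s0.png

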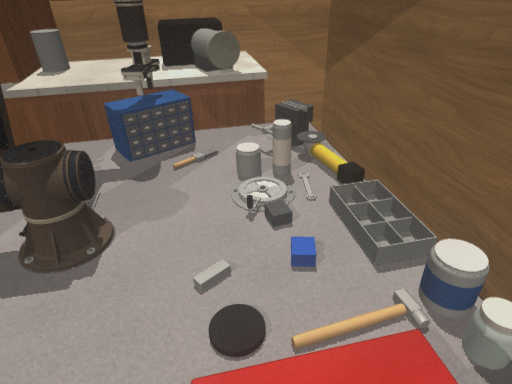

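The top view shows the port at about (220,178), the dark offcut at (272,174) and the lever post near (257,200). A blue block of similar shape is at (334,167). The steel offcut is the dark one beside the port. I'll enlarge both views.

Run:
```python
from h import *
crop('t0',180,138,300,222,6.6,'t0c');crop('s0',220,165,310,232,8,'s0c')
```

```text
(no output)
```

View pics/t0c.png

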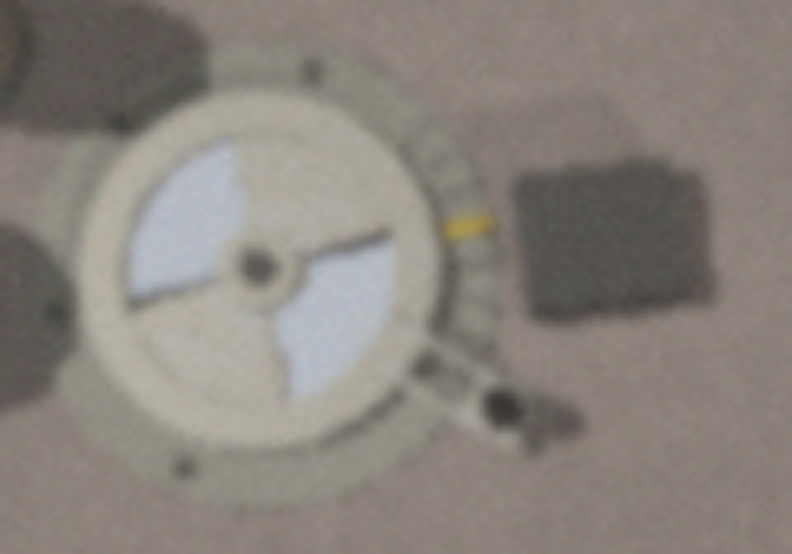

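View pics/s0c.png

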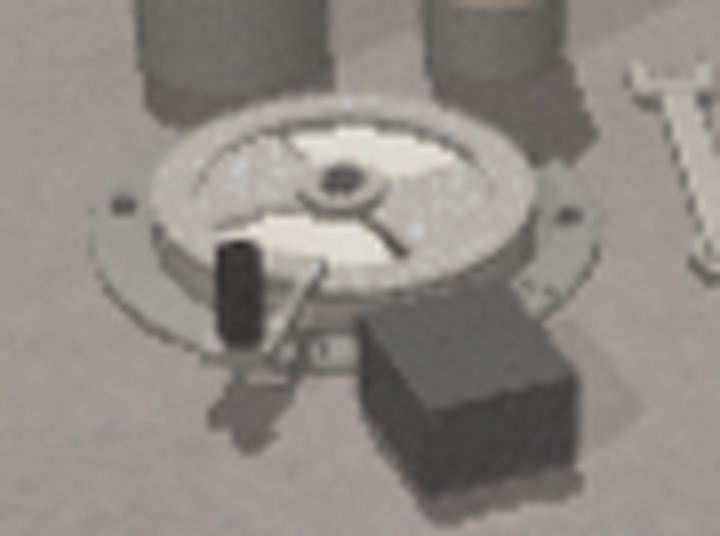

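The crops show the ring centre at crop (260,269), brass mark at (468,228), post top at (502,406) and the dark offcut's top corners at about (515,175), (700,170), (712,298), (535,318). The dark one is the steel tube, and the other block is blue, so it is the decoy.

Run:
```python
from h import *
P=lambda u,v,z:ray('t0',180+(u+.5)/6.6-.5,138+(v+.5)/6.6-.5,z)
S=lambda u,v,z:ray('s0',220+(u+.5)/8-.5,165+(v+.5)/8-.5,z)
c=P(260,269,.024);print('c',c,P(267,270,.004),'side',S(345,180,.024))
for n,p in dict(post=P(502,406,.065),postS=S(240,247,.065),mark=P(468,228,.01),c1=P(515,175,.04),c2=P(700,170,.04),c3=P(712,298,.04),c4=P(535,318,.04),sA=S(362,322,.04),sB=S(435,408,.04),sC=S(577,372,.04),sD=S(505,283,.04)).items():
    d=p-c;print(n,p.round(4),'r',np.hypot(*d[:2]).round(4),'ang',np.degrees(np.arctan2(d[1],d[0])).round(1))
for n,(u,v) in dict(spray=(155,130),blue=(334,167),bar=(341,249),wr=(217,126),discs=(397,237)).items():print(n,ray('t0',u,v,.02).round(3))
```

```text
c [0.57807667 0.11170137 0.024     ] [0.58004626 0.1111507  0.004     ] side [0.57978569 0.10836127 0.024     ]
post [0.5149 0.0048 0.065 ] r 0.1242 ang -120.6
postS [0.5167 0.0042 0.065 ] r 0.1238 ang -119.7
mark [0.5976 0.021  0.01  ] r 0.0928 ang -77.9
c1 [ 6.164e-01 -5.000e-04  4.000e-02] r 0.1186 ang -71.2
c2 [ 0.618  -0.0804  0.04  ] r 0.1962 ang -78.2
c3 [ 0.5625 -0.085   0.04  ] r 0.1973 ang -94.5
c4 [ 0.5542 -0.0089  0.04  ] r 0.1229 ang -101.2
sA [ 0.5572 -0.0189  0.04  ] r 0.1323 ang -99.1
sB [ 0.5696 -0.0783  0.04  ] r 0.1902 ang -92.5
sC [ 0.6245 -0.0694  0.04  ] r 0.1869 ang -75.6
sD [ 0.6155 -0.0065  0.04  ] r 0.124 ang -72.5
spray [0.723 0.302 0.02 ]
blue [ 0.61  -0.221  0.02 ]
bar [ 0.375 -0.236  0.02 ]
wr [0.734 0.119 0.02 ]
discs [ 0.408 -0.395  0.02 ]
```

Port axis is at about (0.579, 0.110) and the mark bears -78°. The offcut's centre is about (0.591, -0.043), with its x axis at about -82°. I'll travel at height with the fingers closed, to the gap between ring and offcut, turned so that tool x points along the push.

Request:
{"api": "jog_arm", "payload": {
  "motion": [
    {"offset": [137, 119, 0], "roll": 0.28, "hand": 0},
    {"offset": [137, 119, 0], "roll": 0.28, "hand": 0},
    {"offset": [137, 119, 0], "roll": 0.28, "hand": 0},
    {"offset": [137, 119, 0], "roll": 0.28, "hand": 0},
    {"offset": [548, 475, 0], "roll": 1.102, "hand": 0},
    {"offset": [548, 475, 0], "roll": 1.102, "hand": 0},
    {"offset": [548, 475, 0], "roll": 1.102, "hand": 0},
    {"offset": [548, 475, 0], "roll": 1.102, "hand": 0},
    {"offset": [548, 475, 0], "roll": 1.102, "hand": 0},
    {"offset": [548, 475, 0], "roll": 1.102, "hand": 0},
    {"offset": [548, 475, 0], "roll": 1.102, "hand": 0},
    {"offset": [548, 475, 0], "roll": 1.102, "hand": 0},
    {"offset": [548, 475, 0], "roll": 1.102, "hand": 0},
    {"offset": [548, 475, 0], "roll": 1.102, "hand": 0},
    {"offset": [548, 475, 0], "roll": 1.102, "hand": 0},
    {"offset": [548, 475, 0], "roll": 1.102, "hand": 0},
    {"offset": [548, 475, 0], "roll": 1.102, "hand": 0},
    {"offset": [548, 475, 0], "roll": 1.102, "hand": 0},
    {"offset": [548, 475, 0], "roll": 1.102, "hand": 0},
    {"offset": [548, 475, 0], "roll": 1.102, "hand": 0}
  ]
}}

```text
clock: 1.77
tool_pos: [0.5831, 0.011, 0.2367]
orientation: [179.9, -0.0, -82.1]
force: [-0.2, 1.1, 0.1]
opening: 0.0005
```

Request:
{"api": "jog_arm", "payload": {
  "motion": [
    {"offset": [0, 0, 30]},
    {"offset": [0, 0, 60]},
    {"offset": [0, 0, 90]},
    {"offset": [0, 0, 120]},
    {"offset": [0, 0, 145]},
    {"offset": [0, 0, 165]},
    {"offset": [0, 0, 178]},
    {"offset": [0, 0, 180]},
    {"offset": [0, 0, 180]}
  ]
}}

```text
$.motion[0]: bad value
```

Run:
```python
from h import *
snap('side','s1');crop('s1',200,110,320,232,5,'s1c')
o=ctrl.get_obs();print(o['tool_pos'],o['force'],o['opening'])
```

```text
[0.58291589 0.01193692 0.23698489] [0.10442391 0.81299781 0.38133503] 0.0003097824251561965
```

View pics/s1c.png

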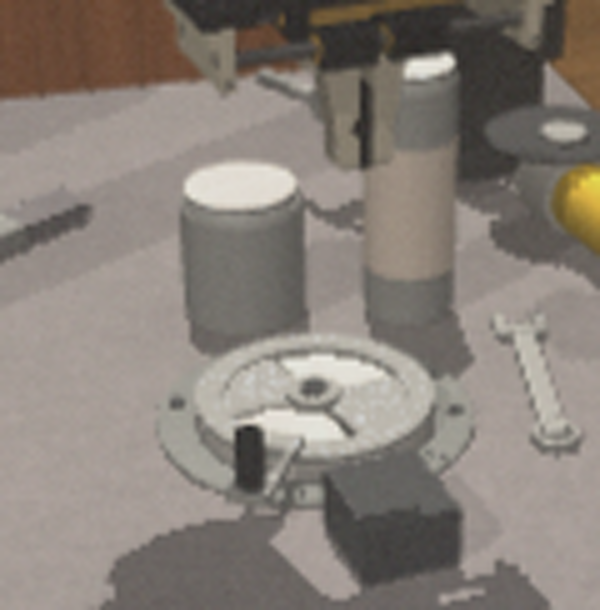

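The move was refused because it needs all its fields, so this shows the closed fingers still high at crop (360,140) with nothing disturbed. I'll send the descent again with complete rows.

Request:
{"api": "jog_arm", "payload": {
  "motion": [
    {"offset": [0, 0, 30], "roll": 0, "hand": 0},
    {"offset": [0, 0, 60], "roll": 0, "hand": 0},
    {"offset": [0, 0, 90], "roll": 0, "hand": 0},
    {"offset": [0, 0, 120], "roll": 0, "hand": 0},
    {"offset": [0, 0, 145], "roll": 0, "hand": 0},
    {"offset": [0, 0, 165], "roll": 0, "hand": 0},
    {"offset": [0, 0, 178], "roll": 0, "hand": 0},
    {"offset": [0, 0, 180], "roll": 0, "hand": 0},
    {"offset": [0, 0, 180], "roll": 0, "hand": 0}
  ]
}}

```text
clock: 2.57
tool_pos: [0.5825, 0.0132, 0.0571]
orientation: [179.9, -0.0, -81.9]
force: [-0.1, -0.4, 1.5]
opening: 0.0006
```

Run:
```python
from h import *
snap('side','s2');crop('s2',200,132,320,232,6,'s2c')
```

```text
(no output)
```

View pics/s2c.png

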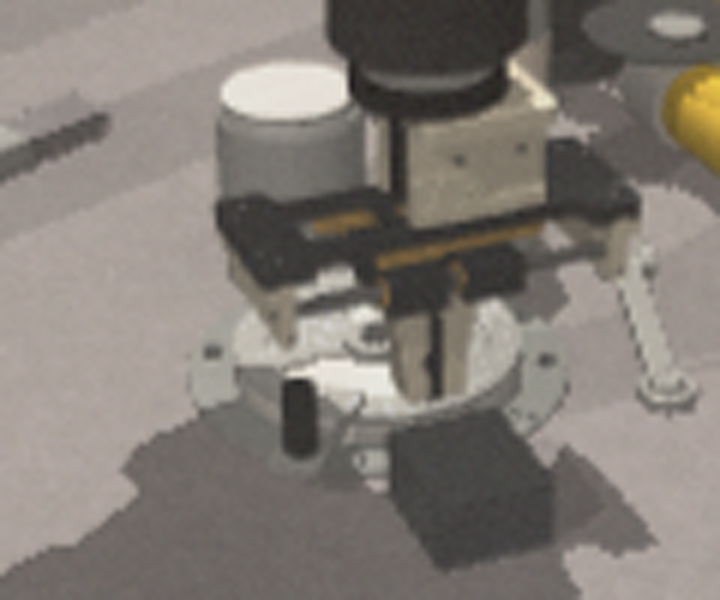

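Fingers at crop (435,395) stand just over the flange, between the ring and the offcut, and in line with the offcut's near face. Now I descend and push gently.

Request:
{"api": "jog_arm", "payload": {
  "motion": [
    {"offset": [2, 0, 5], "roll": 0, "hand": 0},
    {"offset": [2, 0, 12], "roll": 0, "hand": 0},
    {"offset": [2, 0, 18], "roll": 0, "hand": 0},
    {"offset": [2, 0, 23], "roll": 0, "hand": 0},
    {"offset": [2, 0, 25], "roll": 0, "hand": 0},
    {"offset": [2, 0, 25], "roll": 0, "hand": 0},
    {"offset": [2, 0, 25], "roll": 0, "hand": 0}
  ]
}}

```text
clock: 3.2
tool_pos: [0.5835, 0.0102, 0.0324]
orientation: [180.0, -0.0, -82.0]
force: [0.2, 1.1, 0.7]
opening: 0.0003
```

Request:
{"api": "jog_arm", "payload": {
  "motion": [
    {"offset": [2, 0, 0], "roll": 0, "hand": 0},
    {"offset": [4, 0, 0], "roll": 0, "hand": 0},
    {"offset": [6, 0, 0], "roll": 0, "hand": 0},
    {"offset": [8, 0, 0], "roll": 0, "hand": 0},
    {"offset": [10, 0, 0], "roll": 0, "hand": 0},
    {"offset": [12, 0, 0], "roll": 0, "hand": 0},
    {"offset": [15, 0, 0], "roll": 0, "hand": 0},
    {"offset": [18, 0, 0], "roll": 0, "hand": 0},
    {"offset": [21, 0, 0], "roll": 0, "hand": 0},
    {"offset": [24, 0, 0], "roll": 0, "hand": 0},
    {"offset": [27, 0, 0], "roll": 0, "hand": 0},
    {"offset": [30, 0, 0], "roll": 0, "hand": 0},
    {"offset": [33, 0, 0], "roll": 0, "hand": 0},
    {"offset": [36, 0, 0], "roll": 0, "hand": 0},
    {"offset": [39, 0, 0], "roll": 0, "hand": 0},
    {"offset": [42, 0, 0], "roll": 0, "hand": 0},
    {"offset": [45, 0, 0], "roll": 0, "hand": 0},
    {"offset": [47, 0, 0], "roll": 0, "hand": 0},
    {"offset": [48, 0, 0], "roll": 0, "hand": 0},
    {"offset": [48, 0, 0], "roll": 0, "hand": 0}
  ]
}}

```text
clock: 4.87
tool_pos: [0.5901, -0.0376, 0.0324]
orientation: [180.0, -0.0, -82.0]
force: [0.2, 1.1, 0.1]
opening: 0.0006
```

Request:
{"api": "jog_arm", "payload": {
  "motion": [
    {"offset": [2, 0, 0], "roll": 0, "hand": 0},
    {"offset": [4, 0, 0], "roll": 0, "hand": 0},
    {"offset": [6, 0, 0], "roll": 0, "hand": 0},
    {"offset": [8, 0, 0], "roll": 0, "hand": 0},
    {"offset": [10, 0, 0], "roll": 0, "hand": 0},
    {"offset": [12, 0, 0], "roll": 0, "hand": 0},
    {"offset": [14, 0, 0], "roll": 0, "hand": 0},
    {"offset": [16, 0, 0], "roll": 0, "hand": 0},
    {"offset": [18, 0, 0], "roll": 0, "hand": 0},
    {"offset": [20, 0, 0], "roll": 0, "hand": 0},
    {"offset": [21, 0, 0], "roll": 0, "hand": 0},
    {"offset": [22, 0, 0], "roll": 0, "hand": 0},
    {"offset": [22, 0, 0], "roll": 0, "hand": 0},
    {"offset": [22, 0, 0], "roll": 0, "hand": 0}
  ]
}}

```text
clock: 6.03
tool_pos: [0.5933, -0.0593, 0.0326]
orientation: [180.0, -0.0, -82.0]
force: [-0.0, -0.2, 0.3]
opening: 0.0005
```

Request:
{"api": "jog_arm", "payload": {
  "motion": [
    {"offset": [-5, 0, 0], "roll": 0, "hand": 0},
    {"offset": [-12, 0, 0], "roll": 0, "hand": 0},
    {"offset": [-14, 0, -20], "roll": 0, "hand": 0},
    {"offset": [-14, 0, -55], "roll": 0, "hand": 0},
    {"offset": [-14, 0, -90], "roll": 0, "hand": 0},
    {"offset": [-14, 0, -118], "roll": 0, "hand": 0},
    {"offset": [-40, 30, -118], "roll": -0.11, "hand": 0},
    {"offset": [-60, 55, -118], "roll": -0.22, "hand": 0},
    {"offset": [-80, 80, -118], "roll": -0.34, "hand": 0},
    {"offset": [-99, 99, -118], "roll": -0.46, "hand": 0},
    {"offset": [-99, 99, -118], "roll": -0.58, "hand": 0},
    {"offset": [-99, 99, -118], "roll": -0.7, "hand": 0},
    {"offset": [-99, 99, -118], "roll": -0.82, "hand": 0},
    {"offset": [-99, 99, -118], "roll": -0.908, "hand": 0},
    {"offset": [-99, 99, -118], "roll": -0.908, "hand": 0},
    {"offset": [-99, 99, -118], "roll": -0.908, "hand": 0}
  ]
}}

```text
clock: 7.37
tool_pos: [0.4813, 0.0256, 0.1507]
orientation: [-180.0, -0.0, -30.1]
force: [-0.8, 0.3, 0.4]
opening: 0.0005
```

Run:
```python
from h import *
snap('top','t3');snap('side','s3')
im=np.vstack([cv2.resize(cv2.imread(f'pics/{f}.png')[y0:y1,x0:x1],(800,h)) for f,x0,x1,y0,y1,h in(('t3',180,380,140,210,280),('s3',200,360,170,234,320))])
cv2.imwrite('pics/b3.png',im)
```

```text
(no output)
```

View pics/b3.png

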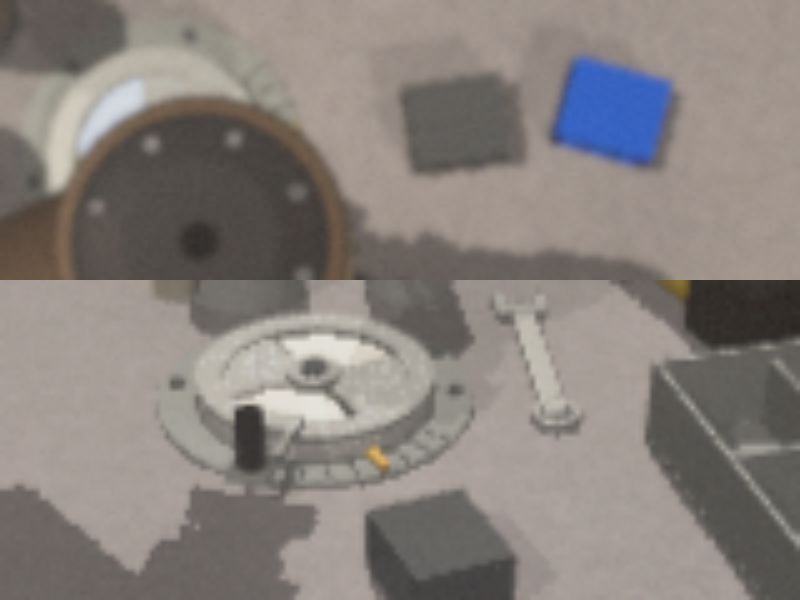

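The steel offcut now lies well out from the port (top panel, about (460,120)) with a gap to the blue block. In the side panel the mark is visible at (376,459) and the lever has not moved.

Run:
```python
from h import *
T=lambda u,v,z:ray('t3',180+(u+.5)/4-.5,140+(v+.5)/4-.5,z)
S=lambda u,v,z:ray('s3',200+(u+.5)/5-.5,170+(v-280+.5)/5-.5,z)
c=np.array([.579,.110,0])
for n,p in dict(oT1=T(402,90,.04),oT2=T(413,170,.04),oS1=S(367,520,.04),oS2=S(462,490,.04),mark=S(376,458,.01),m1=S(368,447,.01),m2=S(385,468,.01),post=S(249,408,.065)).items():
    d=(p-c)[:2];print(n,p.round(4),np.hypot(*d).round(4),np.degrees(np.arctan2(d[1],d[0])).round(1))
# arc plan: tool frame at yaw -30: finger centre 19+... behind post
```

```text
oT1 [ 0.6216 -0.0648  0.04  ] 0.1799 -76.3
oT2 [ 0.5642 -0.072   0.04  ] 0.1826 -94.6
oS1 [ 0.5646 -0.0872  0.04  ] 0.1977 -94.2
oS2 [ 0.6246 -0.0722  0.04  ] 0.1878 -75.9
mark [0.5966 0.0151 0.01  ] 0.0966 -79.5
m1 [0.5949 0.0283 0.01  ] 0.0833 -79.0
m2 [0.5992 0.003  0.01  ] 0.1089 -79.3
post [0.5165 0.0056 0.065 ] 0.1216 -120.9
```

Request:
{"api": "jog_arm", "payload": {
  "motion": [
    {"offset": [0, 0, 30], "roll": 0, "hand": 0},
    {"offset": [0, 0, 60], "roll": 0, "hand": 0},
    {"offset": [0, 0, 82], "roll": 0, "hand": 0},
    {"offset": [0, 0, 95], "roll": 0, "hand": 0},
    {"offset": [0, 1, 100], "roll": 0, "hand": 0},
    {"offset": [0, 3, 100], "roll": 0, "hand": 0},
    {"offset": [4, 3, 100], "roll": 0, "hand": 0},
    {"offset": [8, 3, 100], "roll": 0, "hand": 0},
    {"offset": [12, 3, 100], "roll": 0, "hand": 0},
    {"offset": [16, 3, 100], "roll": 0, "hand": 0},
    {"offset": [18, 3, 100], "roll": 0, "hand": 0},
    {"offset": [18, 3, 100], "roll": 0, "hand": 0}
  ]
}}

```text
clock: 8.47
tool_pos: [0.4962, 0.0135, 0.0509]
orientation: [-180.0, -0.0, -30.0]
force: [-0.8, 0.2, 0.8]
opening: 0.0003
```

Run:
```python
from h import *
o=ctrl.get_obs();print(o['tool_pos'],o['orientation'],o['force'])
c=np.array([.579,.110]);y=np.radians(o['orientation'][2]);R=np.array([[np.cos(y),np.sin(y)],[np.sin(y),-np.cos(y)]])
p=R.T@(o['tool_pos'][:2]-c)*1000;print(p)
for th in np.arange(0,36,2.):
    t=np.radians(th);M=np.array([[np.cos(t),np.sin(t)],[-np.sin(t),np.cos(t)]])
    print(th,(M@[-19,125]-p).round(1),-t.round(3))
```

```text
[0.49624927 0.01345379 0.05092172] [-1.79961189e+02 -3.41399164e-02 -2.99886332e+01] [-0.77281105  0.16070148  0.7609134 ]
[-23.41592522 124.98219056]
0.0 [4.4 0. ] -0.0
2.0 [8.8 0.6] -0.035
4.0 [13.2  1. ] -0.07
6.0 [17.6  1.3] -0.105
8.0 [22.   1.4] -0.14
10.0 [26.4  1.4] -0.175
12.0 [30.8  1.2] -0.209
14.0 [35.2  0.9] -0.244
16.0 [39.6  0.4] -0.279
18.0 [44.  -0.2] -0.314
20.0 [48.3 -1. ] -0.349
22.0 [52.6 -2. ] -0.384
24.0 [56.9 -3.1] -0.419
26.0 [61.1 -4.3] -0.454
28.0 [65.3 -5.7] -0.489
30.0 [69.5 -7.2] -0.524
32.0 [73.5 -8.9] -0.559
34.0 [ 77.6 -10.7] -0.593
```

Request:
{"api": "jog_arm", "payload": {
  "motion": [
    {"offset": [2.2, 0, 0], "roll": 0, "hand": 0},
    {"offset": [4.4, 0, 0], "roll": 0, "hand": 0},
    {"offset": [8.8, 0.6, 0], "roll": -0.035, "hand": 0},
    {"offset": [13.2, 1.0, 0], "roll": -0.07, "hand": 0},
    {"offset": [17.6, 1.3, 0], "roll": -0.105, "hand": 0},
    {"offset": [22, 1.4, 0], "roll": -0.14, "hand": 0},
    {"offset": [26.4, 1.4, 0], "roll": -0.175, "hand": 0},
    {"offset": [30.8, 1.2, 0], "roll": -0.209, "hand": 0},
    {"offset": [35.2, 0.9, 0], "roll": -0.244, "hand": 0},
    {"offset": [39.6, 0.4, 0], "roll": -0.279, "hand": 0},
    {"offset": [44, -0.2, 0], "roll": -0.314, "hand": 0},
    {"offset": [48.3, -1, 0], "roll": -0.349, "hand": 0},
    {"offset": [52.6, -2, 0], "roll": -0.384, "hand": 0},
    {"offset": [56.9, -3.1, 0], "roll": -0.419, "hand": 0},
    {"offset": [61.1, -4.3, 0], "roll": -0.454, "hand": 0},
    {"offset": [65.3, -5.7, 0], "roll": -0.489, "hand": 0},
    {"offset": [69.5, -7.2, 0], "roll": -0.524, "hand": 0},
    {"offset": [71.5, -8, 0], "roll": -0.541, "hand": 0},
    {"offset": [73.5, -8.9, 0], "roll": -0.559, "hand": 0},
    {"offset": [73.5, -8.9, 0], "roll": -0.559, "hand": 0}
  ]
}}

```text
clock: 10.13
tool_pos: [0.5636, -0.0154, 0.0504]
orientation: [180.0, 0.0, 2.1]
force: [-1.4, 1.1, 2.3]
opening: 0.0005
```

Run:
```python
from h import *
snap('side','s4');crop('s4',225,165,305,225,10,'s4c')
```

```text
(no output)
```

View pics/s4c.png

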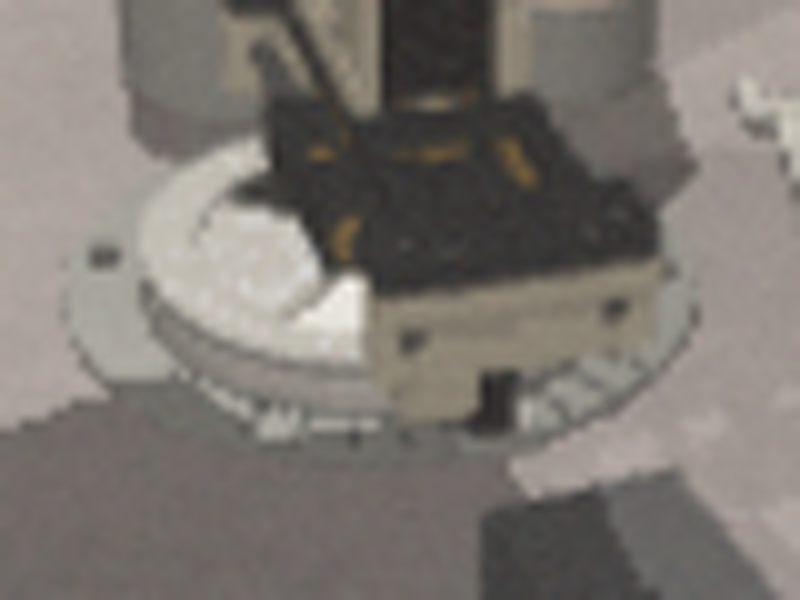

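In the crop the post is at about (497,400), just right of the fingers; the gripper body hides the mark. I'll compare it with predicted post positions at several angles.

Run:
```python
from h import *
c=np.array([.579,.110])
for a in(-92,-90,-88,-86,-84,-82,-80,-78):
    t=np.radians(a);p=c+.125*np.array([np.cos(t),np.sin(t)]);print(a,p.round(4),[((proj('s4',[*(p+[dx,0]),z])-[225,165])*10).round(0) for dx,z in((0,.03),(.009,.045))])
o=ctrl.get_obs();print(o['tool_pos'])
```

```text
-92 [ 0.5746 -0.0149] [array([452., 411.]), array([481., 365.])]
-90 [ 0.579 -0.015] [array([467., 409.]), array([496., 363.])]
-88 [ 0.5834 -0.0149] [array([481., 407.]), array([510., 361.])]
-86 [ 0.5877 -0.0147] [array([495., 404.]), array([524., 358.])]
-84 [ 0.5921 -0.0143] [array([508., 402.]), array([538., 356.])]
-82 [ 0.5964 -0.0138] [array([522., 399.]), array([551., 353.])]
-80 [ 0.6007 -0.0131] [array([535., 395.]), array([565., 350.])]
-78 [ 0.605  -0.0123] [array([548., 392.]), array([578., 346.])]
[ 0.56357041 -0.01540832  0.05044097]
```

The post is at about -86.6° (the fingers are wider than I had assumed), which leaves about 8°. I'll push 5° more, then retreat and look.

Request:
{"api": "jog_arm", "payload": {
  "motion": [
    {"offset": [2.2, 0.3, 0], "roll": -0.017, "hand": 0},
    {"offset": [4.4, 0.6, 0], "roll": -0.035, "hand": 0},
    {"offset": [6.6, 0.9, 0], "roll": -0.052, "hand": 0},
    {"offset": [8.8, 1.2, 0], "roll": -0.07, "hand": 0},
    {"offset": [10, 1.4, 0], "roll": -0.079, "hand": 0},
    {"offset": [11, 1.5, 0], "roll": -0.087, "hand": 0},
    {"offset": [11, 1.5, 0], "roll": -0.087, "hand": 0},
    {"offset": [11, 1.5, 0], "roll": -0.087, "hand": 0}
  ]
}}

```text
clock: 10.85
tool_pos: [0.575, -0.0163, 0.0506]
orientation: [-180.0, -0.0, 7.1]
force: [-2.7, 1.9, 0.8]
opening: 0.0003
```

Request:
{"api": "jog_arm", "payload": {
  "motion": [
    {"offset": [-5, 0, 0], "roll": 0, "hand": 0},
    {"offset": [-15, 0, 0], "roll": 0, "hand": 0},
    {"offset": [-25, 0, -10], "roll": 0, "hand": 0},
    {"offset": [-25, 0, -40], "roll": 0, "hand": 0},
    {"offset": [-25, 0, -75], "roll": 0, "hand": 0},
    {"offset": [-25, 0, -110], "roll": 0, "hand": 0},
    {"offset": [-35, 40, -130], "roll": 0, "hand": 0},
    {"offset": [-45, 80, -130], "roll": 0, "hand": 0},
    {"offset": [-60, 115, -130], "roll": 0, "hand": 0},
    {"offset": [-75, 150, -130], "roll": 0, "hand": 0},
    {"offset": [-90, 185, -130], "roll": 0, "hand": 0},
    {"offset": [-105, 220, -130], "roll": 0, "hand": 0},
    {"offset": [-120, 255, -130], "roll": 0, "hand": 0},
    {"offset": [-130, 280, -130], "roll": 0, "hand": 0},
    {"offset": [-130, 300, -130], "roll": 0, "hand": 0},
    {"offset": [-130, 300, -130], "roll": 0, "hand": 0}
  ]
}}

```text
clock: 12.18
tool_pos: [0.4815, -0.3334, 0.1805]
orientation: [179.9, -0.0, 6.9]
force: [1.1, -1.1, -0.0]
opening: 0.0005
```

Run:
```python
from h import *
snap('top','t5');snap('side','s5')
im=np.vstack([cv2.resize(cv2.imread(f'pics/{f}.png')[y0:y1,x0:x1],(800,300),interpolation=cv2.INTER_CUBIC) for f,x0,x1,y0,y1 in(('t5',220,300,160,190),('s5',225,305,190,220))])
cv2.imwrite('pics/b5.png',im)
```

```text
(no output)
```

View pics/b5.png

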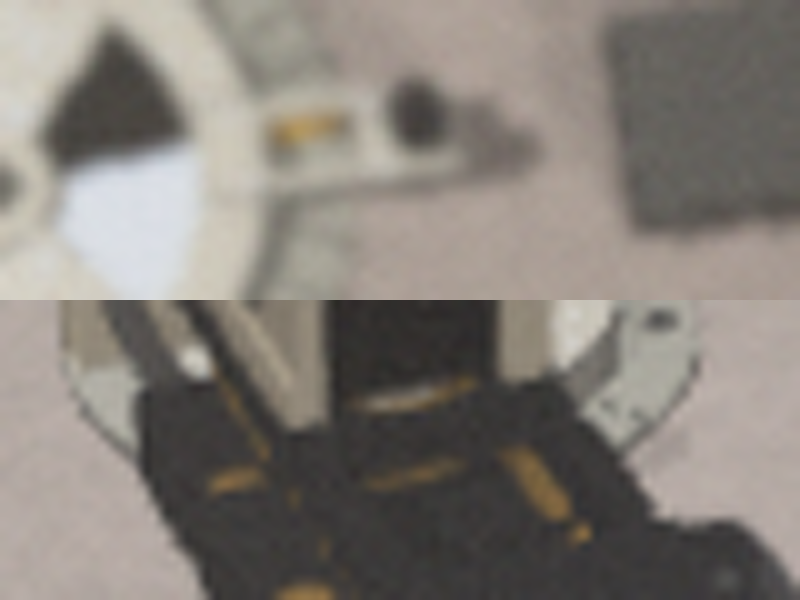

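In the top panel the mark at (305,128) shows inside the window, which spans about x 262–355, y 107–172. It sits toward the window's anticlockwise side, and the post is at (418,115). The side panel is blocked by the arm. I'll compute the remaining angle with heights allowed for.

Run:
```python
from h import *
T=lambda u,v,z:ray('t5',220+(u+.5)/10-.5,160+(v+.5)/10-.5,z)
A=lambda d:np.degrees(np.arctan2(d[1],d[0])).round(2)
for c in(np.array([.579,.110]),np.array([.5785,.111]),np.array([.580,.109])):
  print(c)
  for n,p in dict(post=T(418,112,.065),win=T(308,140,.027),bar1=T(310,96,.027),bar2=T(310,187,.027),mark=T(305,128,.01),m0=ray('t0',180+468.5/6.6-.5,138+228.5/6.6-.5,.01)).items():
    d=p[:2]-c;print(n,p.round(4),np.hypot(*d).round(4),A(d))
```

```text
[0.579 0.11 ]
post [ 0.5936 -0.0113  0.065 ] 0.1222 -83.15
win [0.5911 0.0207 0.027 ] 0.0901 -82.3
bar1 [0.6039 0.0201 0.027 ] 0.0933 -74.53
bar2 [0.5774 0.0202 0.027 ] 0.0898 -91.01
mark [0.5969 0.0223 0.01  ] 0.0895 -78.45
m0 [0.5976 0.021  0.01  ] 0.0909 -78.2
[0.5785 0.111 ]
post [ 0.5936 -0.0113  0.065 ] 0.1233 -82.97
win [0.5911 0.0207 0.027 ] 0.0911 -82.07
bar1 [0.6039 0.0201 0.027 ] 0.0943 -74.4
bar2 [0.5774 0.0202 0.027 ] 0.0908 -90.68
mark [0.5969 0.0223 0.01  ] 0.0906 -78.27
m0 [0.5976 0.021  0.01  ] 0.092 -78.02
[0.58  0.109]
post [ 0.5936 -0.0113  0.065 ] 0.1211 -83.56
win [0.5911 0.0207 0.027 ] 0.089 -82.85
bar1 [0.6039 0.0201 0.027 ] 0.092 -74.96
bar2 [0.5774 0.0202 0.027 ] 0.0889 -91.66
mark [0.5969 0.0223 0.01  ] 0.0884 -78.96
m0 [0.5976 0.021  0.01  ] 0.0897 -78.7
```

Request:
{"api": "jog_arm", "payload": {
  "motion": [
    {"offset": [20, -35, 0], "roll": 0, "hand": 0},
    {"offset": [35, -75, 0], "roll": 0, "hand": 0},
    {"offset": [50, -115, 0], "roll": 0, "hand": 0},
    {"offset": [65, -150, 0], "roll": 0, "hand": 0},
    {"offset": [75, -190, 0], "roll": 0, "hand": 0},
    {"offset": [85, -225, 0], "roll": 0, "hand": 0},
    {"offset": [95, -262, 0], "roll": 0, "hand": 0},
    {"offset": [102, -300, 0], "roll": 0, "hand": 0},
    {"offset": [102, -300, 25], "roll": 0, "hand": 0},
    {"offset": [102, -300, 55], "roll": 0, "hand": 0},
    {"offset": [102, -300, 85], "roll": 0, "hand": 0},
    {"offset": [102, -300, 110], "roll": 0, "hand": 0},
    {"offset": [102, -300, 125], "roll": 0, "hand": 0},
    {"offset": [102, -300, 130], "roll": 0, "hand": 0},
    {"offset": [108, -300, 130], "roll": 0, "hand": 0},
    {"offset": [115, -300, 130], "roll": 0, "hand": 0},
    {"offset": [121, -300, 130], "roll": 0, "hand": 0},
    {"offset": [125, -300, 130], "roll": 0, "hand": 0},
    {"offset": [128, -300, 130], "roll": 0, "hand": 0},
    {"offset": [128, -300, 130], "roll": 0, "hand": 0}
  ]
}}

```text
clock: 13.95
tool_pos: [0.5739, -0.0165, 0.0512]
orientation: [-180.0, -0.1, 7.1]
force: [0.7, 0.2, 0.2]
opening: 0.0001
```

Request:
{"api": "jog_arm", "payload": {
  "motion": [
    {"offset": [2, 0, 0], "roll": 0, "hand": 0},
    {"offset": [3.5, 0.2, 0], "roll": -0.012, "hand": 0},
    {"offset": [5, 0.4, 0], "roll": -0.024, "hand": 0},
    {"offset": [6.5, 0.6, 0], "roll": -0.036, "hand": 0},
    {"offset": [8, 0.9, 0], "roll": -0.048, "hand": 0},
    {"offset": [9.5, 1.1, 0], "roll": -0.06, "hand": 0},
    {"offset": [10.5, 1.2, 0], "roll": -0.068, "hand": 0},
    {"offset": [11.2, 1.3, 0], "roll": -0.073, "hand": 0},
    {"offset": [11.2, 1.3, 0], "roll": -0.073, "hand": 0},
    {"offset": [11.2, 1.3, 0], "roll": -0.073, "hand": 0}
  ]
}}

```text
clock: 14.78
tool_pos: [0.5841, -0.0165, 0.0505]
orientation: [-180.0, -0.0, 11.2]
force: [-3.3, -0.1, 1.8]
opening: 0.0003
```

Request:
{"api": "jog_arm", "payload": {
  "motion": [
    {"offset": [-5, 0, 0], "roll": 0, "hand": 0},
    {"offset": [-15, 0, 0], "roll": 0, "hand": 0},
    {"offset": [-25, 0, -10], "roll": 0, "hand": 0},
    {"offset": [-25, 0, -40], "roll": 0, "hand": 0},
    {"offset": [-25, 0, -75], "roll": 0, "hand": 0},
    {"offset": [-25, 0, -110], "roll": 0, "hand": 0},
    {"offset": [-35, 40, -130], "roll": 0, "hand": 0},
    {"offset": [-45, 80, -130], "roll": 0, "hand": 0},
    {"offset": [-60, 115, -130], "roll": 0, "hand": 0},
    {"offset": [-75, 150, -130], "roll": 0, "hand": 0},
    {"offset": [-90, 185, -130], "roll": 0, "hand": 0},
    {"offset": [-105, 220, -130], "roll": 0, "hand": 0},
    {"offset": [-120, 255, -130], "roll": 0, "hand": 0},
    {"offset": [-130, 280, -130], "roll": 0, "hand": 0},
    {"offset": [-130, 300, -130], "roll": 0, "hand": 0},
    {"offset": [-130, 300, -130], "roll": 0, "hand": 0}
  ]
}}

```text
clock: 16.12
tool_pos: [0.5143, -0.3395, 0.1803]
orientation: [179.9, -0.0, 11.1]
force: [1.5, -0.4, 0.6]
opening: 0.0001
```

Run:
```python
from h import *
snap('top','t6');crop('t6',225,150,295,200,11,'t6c')
```

```text
(no output)
```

View pics/t6c.png

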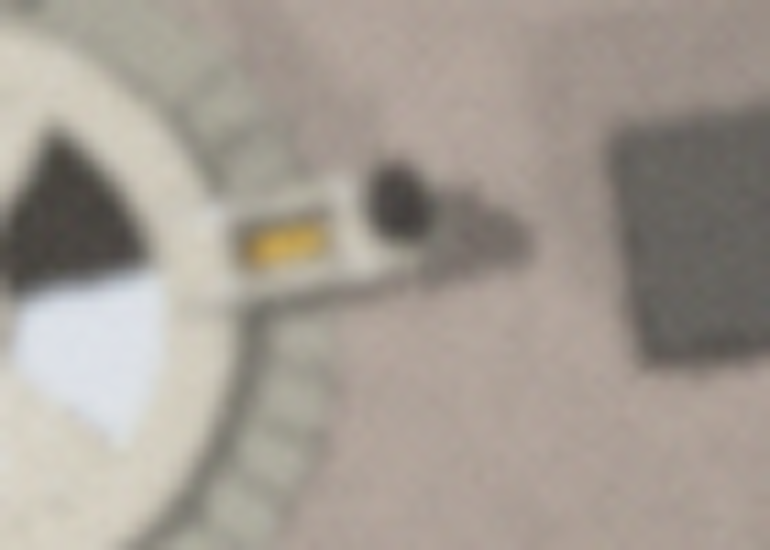

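The mark at (289,242) shows roughly mid-window in the top crop; the post is at (400,203) and the bar edges at x=289 are about y=193 and 293. The camera looks slightly obliquely, so I'll correct for that and check numerically.

Run:
```python
from h import *
T=lambda f,u,v,z,x0=225,y0=150,k=11:ray(f,x0+(u+.5)/k-.5,y0+(v+.5)/k-.5,z)
A=lambda d:np.degrees(np.arctan2(d[1],d[0])).round(2)
im=cv2.imread('pics/t6.png').astype(int);g=im.sum(2)
# mark: yellow-weighted centroid; post: dark centroid
w=np.clip((im[:,:,2]-im[:,:,0])-35,0,None).astype(float);m=np.zeros_like(w);m[165:180,240:262]=1;w*=m
V,U=np.mgrid[:384,:512];um,vm=(U*w).sum()/w.sum(),(V*w).sum()/w.sum()
w=np.clip(230-g,0,None).astype(float);m[:]=0;m[160:175,257:267]=1;w*=m;up,vp=(U*w).sum()/w.sum(),(V*w).sum()/w.sum()
print('mark px',um,vm,'crop',(um-225+.5)*11,(vm-150+.5)*11,'post',(up-225+.5)*11,(vp-150+.5)*11)
for c in(np.array([.579,.110]),np.array([.578,.111])):
  for n,p in dict(post=T('t6',400,200,.065),win=T('t6',285,243,.027),mark=T('t6',289,242,.01),mcent=ray('t6',um,vm,.01)).items():
    d=p[:2]-c;print(n,p.round(4),np.hypot(*d).round(4),A(d))
for a in(-80.5,-79.5,-78.5,-77.5):
  t=np.radians(a);e=np.array([np.cos(t),np.sin(t)]);n=np.array([-e[1],e[0]]);c=np.array([.579,.110])
  print(a,[((proj('t6',[*(c+r*e+s*n),z])-[225,150]+.5)*11).round() for r,s,z in((.125,0,.065),(.094,.013,.027),(.094,-.013,.027),(.094,0,.010))])
```

```text
mark px 250.52155172413794 171.78663793103448 crop 286.2370689655173 245.15301724137925 post 403.5560747663554 210.23364485981304
post [ 0.6021 -0.0101  0.065 ] 0.1223 -79.13
win [0.5966 0.0204 0.027 ] 0.0913 -78.86
mark [0.5993 0.02   0.01  ] 0.0922 -77.29
mcent [0.5986 0.0209 0.01  ] 0.0912 -77.61
post [ 0.6021 -0.0101  0.065 ] 0.1235 -78.77
win [0.5966 0.0204 0.027 ] 0.0925 -78.38
mark [0.5993 0.02   0.01  ] 0.0934 -76.83
mcent [0.5986 0.0209 0.01  ] 0.0924 -77.14
-80.5 [array([413., 210.]), array([289., 203.]), array([306., 300.]), array([300., 260.])]
-79.5 [array([411., 202.]), array([287., 197.]), array([305., 294.]), array([299., 254.])]
-78.5 [array([410., 193.]), array([285., 191.]), array([305., 287.]), array([297., 248.])]
-77.5 [array([408., 185.]), array([283., 185.]), array([305., 281.]), array([296., 242.])]
```

Estimates disagree by about 1°. I'll average several top images and take a profile across the bar, with each height plane rectified about the axis.

Run:
```python
from h import *
ims=[cams.snapshot('top')['img'] for _ in range(10)];im=np.mean(ims,0).astype(np.float32);np.save('pics/avg6.npy',im)
c=np.array([.579,.110])
def prof(z,a,rs,ss):
    t=np.radians(a);e=np.array([np.cos(t),np.sin(t)]);n=np.array([-e[1],e[0]])
    uv=np.array([[proj('t6',[*(c+r*e+s*n),z]) for r in rs] for s in ss]).astype(np.float32)
    return cv2.remap(im,uv[...,0],uv[...,1],cv2.INTER_LINEAR).mean(1)
ss=np.arange(-18,18.1,1)/1000
b=prof(.027,-79,np.arange(.110,.1125,.001),ss);w=prof(.027,-79,np.arange(.086,.104,.002),ss);m=prof(.010,-79,np.arange(.086,.102,.002),ss)
for s,x,y,q in zip(ss*1000,b,w,m):print(int(s),x.sum().round().astype(int),y.sum().round().astype(int),'Y',(q[0]-q[2]).round(1))
```

```text
-18 414 398 Y 14.8
-17 405 387 Y 14.1
-16 412 385 Y 13.5
-15 429 391 Y 13.0
-14 448 409 Y 12.8
-13 473 433 Y 12.9
-12 500 460 Y 13.6
-11 527 482 Y 14.6
-10 544 500 Y 15.8
-9 556 510 Y 17.2
-8 569 511 Y 18.7
-7 568 505 Y 20.5
-6 565 495 Y 23.5
-5 562 483 Y 27.9
-4 553 472 Y 34.7
-3 544 461 Y 44.1
-2 537 452 Y 55.5
-1 527 445 Y 68.3
0 516 437 Y 79.7
1 506 427 Y 88.6
2 500 416 Y 92.7
3 493 406 Y 91.5
4 487 400 Y 85.6
5 488 400 Y 75.3
6 489 407 Y 62.7
7 491 424 Y 49.9
8 497 446 Y 38.2
9 503 468 Y 29.2
10 509 485 Y 23.2
11 511 496 Y 19.8
12 511 501 Y 18.2
13 508 497 Y 17.6
14 501 488 Y 17.3
15 492 477 Y 17.1
16 483 468 Y 16.8
17 478 461 Y 16.4
18 473 456 Y 15.8
```

The rails peak at s = -8.5 and +12 mm, so the window's middle is at about +1.8 mm; the mark is at +2.2 mm. They agree within about 0.5 mm (0.3°). Post and bar-edge readings were biased by the visible side faces. I'll take one last full look before handing in.

View pics/t6.png

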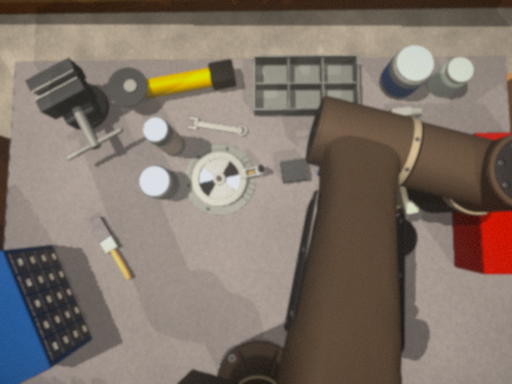

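The full view shows the tin, spray can, wrench and brush unmoved and the offcut at (295,170). The arm is held high over the right side, hiding the blue block, bar end and discs and most of the hammer.

```bash
python3 -c "
from h import *
o=ctrl.get_obs();print(o['clock'],o['tool_pos'],o['force']);print(order.close_job())"
```

```text
16.6667 [ 0.51517657 -0.33567744  0.18071286] [ 0.53679007 -0.21452248  0.97177576]
the job is handed in; nothing more can be done
None
```

The dust port is set and the job is handed in at 16.7 s of the 51 s allowed. I pushed the steel offcut straight outward with the closed fingers, then pushed the lever's post anticlockwise in three gentle stages, about 42° in all.

- **Offcut:** its near face measured about 180 mm from the port's axis from above and 188 to 198 mm from the side. The two views disagree, but both put it over 40 mm outside the 137 mm circle that the lever's end sweeps. It still had a gap to the blue block.
- **Lever:** an averaged, height-corrected top image put the mark within about 0.5 mm (0.3°) of the window's middle. Rougher single-image readings suggested the lever was 1 to 1.5° short. I put that down to the visible side faces of the post and bar, and left the lever where it was.
- **Forces:** the forces I read after each move stayed at or below about 4 N. At the end the arm was clear, with the tool about 180 mm above the bench.
- **Other things:** the tin, spray can, wrench and brush looked unmoved in the last picture. The arm hid the bar end, discs and blue block and most of the hammer then, so I did not recheck those.
- **Refused move:** one move call was refused for missing fields, without moving the arm.

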